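# Put the front burner of a gas hob back together and hold its knob pressed to spark it

### The arm

A 7-joint arm with a two-finger parallel gripper is mounted at the origin on the work surface. World frame = base frame: x ahead of the robot, y to its left, z up, the work surface at z = 0. Lengths are in m, angles in rad, forces in N, time in s.
With the tool pointing down it reaches from about 0.35 to 0.9 m from the base axis. Payload 7.2 kg.
Tool frame: the origin (TCP) lies at the very end of the fingers, on their centre line; the grasp point (between the pads) lies 19 mm behind it; x points along the fingers, y is the direction in which the jaws open and shut, and the axes are right-handed (so a half turn about x gives the same grasp; the last joint's range is limited). The gripper opens to 88 mm and grips with 3 to 60 N. Pads are 20 mm wide; open, the fingers measure 115 mm over their backs; the gripper's body (75 mm by 178 mm) begins 61 mm behind the grasp point.
Start: joints at [1.134, 0.411, -0.013, 1.596, 0.006, 1.134, -0.082], TCP at [0.225, -0.583, 0.223] pointing down, gripper open.
Joint ranges: [-2.95, 2.95], [-0.29, 1.99], [-1.47, 1.44], [0.14, 2.54], [-1.03, 4.17], [0.13, 1.85], [-2.86, 2.86]. Speed limits (rad/s): [2.39, 2.39, 3.01, 3.01, 3.14, 3.14, 3.14].

### API

Orientations are given as a 3x3 rotation matrix whose columns are the frame's x, y, z axes.
In Python, from bench import manip, imaging gives the robot as it stands.
- The arm moves only by the tool jog_arm, never from a script. Its argument "targets" is a list of rows, each an object of numbers: "tx", "ty", "tz": the shift along the tool's x, y, z in cm; "rx", "ry", "rz": the turn, a rotation vector about the tool's x, y, z in degrees. In form: [{"tx": .., "ty": .., "tz": .., "rx": .., "ry": .., "rz": ..}, ...]. A call has 1 to 20 rows; each row shifts and turns the pose as measured when the row begins, along the tool's axes as they then stand; what a row does not reach is not made up. A row lasts 1/8 s, in which the tool goes at most 62.5 mm and 10.7 degrees, less where a joint would pass 70% of its speed; a pose out of reach is approached as far as the arm can. A call is refused whole if a number of a shift passes 6.25 or a number of a turn 10.7, either way. A call with a gripper value outside its range is refused whole. "grip" is the closure in counts, from 0 (fully open) to 255 (shut), set as the call begins (left out, the last holds). The fingers move at their own pace and stop on an object; "force" is the grip in N (left out, the last holds). Time passes only in rows, so rows that do not move let the fingers close. It gives the time, the measured TCP pose, the force and the opening at its end, in the units of the state.
- manip.read_state(): the state, without advancing time (a new reading comes with each control period).
- imaging.camera(name): name is "side" or "top" or "wrist"; returns a dict with "color" (384x512x3 uint8, blue, green, red), "K" (3x3 intrinsics, pixels), "k1" (the pictures are not rectified: a ray, as slopes to the right and down, at radius r is drawn at 1 + k1 r^2 times it, then the intrinsics apply), "R" (3x3) and "t" (3): a world point X has camera coordinates R X + t; the wrist camera has in their place "T_tool_cam" (4x4, takes a point from camera to tool coordinates, whose origin is the TCP and whose axes are the tool frame's). Camera axes: x right, y down, z forward; pixel columns grow to the right and rows downward; lengths in m; the calibration is good to about 2 mm. A picture is of the moment at which its call begins: read the wrist's pose just before it. There is no depth.
- manip.finish_job(): hands the job in, once; it reports no verdict.
The state is a dict: "time_s": time; "q": joint angles; "joint_velocities": joint speeds; "joint_efforts": joint torques, N m; "eef_pos": TCP position; "tcp_rot": TCP orientation; "force": force on the tool from outside, world axes, zero at the start; "wrist_torque": the same for the moment, N m; "grip_width": finger opening in m.
Only numpy, scipy, OpenCV 4.12 (cv2) and the standard library are available. Lean on these libraries where they do the work, as an engineer would, in place of code of your own. Each camera call takes 0.05 s, during which the arm holds its last target. There are 200 camera calls.

### The job

The two-burner gas hob on the table has just been cleaned: first set the loose burner cap back on its bare front burner (the one nearer the controls) so that it sits level over the raised boss, and let go of it. Then pick up the loose control knob, turn it so that the flat inside its bore matches the flat of the bare valve spindle, slide it fully onto the spindle and press it right down against the valve spring, which fires the igniter. Finish holding it like that: the program ends with the gripper still on the knob, keeping it pressed down; leave the bowl, the pepper mill and the loose pan support where they are.

Things in the scene. Friction and masses are not known exactly. Their poses are not given: they have to be found in the camera images.
- hob: Steel two-burner gas hob, fixed, 500 mm (x) by 290 mm (y), flat top 75 mm above the table; origin on the table under its middle. Controls at its -x end, towards the robot: spindles at x -200 mm, y +55 mm (bare) and y -55 mm (knob fitted, top 43 mm above hob top). Front burner at x -55 mm, y 0, bare; rear burner at x +125 mm, complete, its 200 mm square pan support 45 mm above hob top.
- burner_seat (a point): Middle of the shoulder of the front burner's aluminium ring, on which the cap's underside comes to rest; axes as the hob. Ring 53 mm in diameter, shoulder 24 mm above the hob top; on it a round boss, 46 mm in diameter, 5 mm high with a 2.5 mm bevel, that fits into the hollow of the cap.
- spindle_tip (a point): Middle of the upper end of the bare valve spindle, an upright brass bar, 10 mm in diameter, 22 mm proud of the hob top, rim bevelled 1.2 mm. It is D-shaped: a flat lies 1.5 mm from its axis on the side of this point's +x, which is the hob's +x (away from the robot). It does not turn; the point goes down with it when pressed.
- spindle (a joint): How far the bare spindle is pressed down: 0 at rest, 0.0045 m at its stop. A spring resists with about 4 N at the start and 9 N at the stop.
- knob: Loose aluminium control knob, 36 mm high, about 60 g, standing on its skirt on the table; origin at the centre of its underside, z up. Round skirt 42 mm wide, 18 mm high; on it an upright grip fin, 12 mm wide (y), 36 mm long (x), from 18 to 36 mm height, to be pinched across its width. The fin's pointed nose (out to 23.5 mm) and a black line on its top show the knob's +x.
- knob_socket (a point): Middle of the closed upper end of the knob's bore, on its axis, 15 mm above its underside; axes as the knob. The bore opens downward, 11.6 mm in diameter, D-shaped: flat 2 mm from the axis on the nose side (+x), so the nose must point along the hob's +x, within about 12 degrees. Fully on, this point meets spindle_tip; the skirt is then 7 mm above the hob top, 2.5 mm when pressed.
- cap: Loose burner cap of dark enamelled steel, a round disc 58 mm in diameter and 14 mm thick, lying right way up on the table; origin at the centre of its underside. Hollow below: a round recess 50 mm in diameter and 6 mm deep. About 120 g.
- bowl: Bystander: ceramic bowl, 116 mm in diameter, 55 mm high, on the table; origin at the centre of its underside.
- pepper_mill: Bystander: wooden pepper mill, 52 mm in diameter, 145 mm high, on the table; origin at the centre of its underside.
- pan_support: Bystander: the front burner's cast pan support, 200 mm square, 32 mm high, lying on the table on its feet; origin on the table under its middle.
Not all that is in view belongs to the job. Several things look just like the knob: the one meant starts farthest from the robot's base.

How it is judged:
On the way, in this order (a step that is already met when the one before it is completed fails the run):
1. the cap sits level on the front burner, over the boss, and has been let go (horizontal distance between cap and burner_seat below 0.0035 m and z of cap in the frame of burner_seat between -0.003 and 0.0015 m and angle between cap's own z axis and vertical below 0.05 rad and contact force between the fingers and cap below 0.1 N and linear speed of cap below 0.02 m/s), for 0.2 s.
2. the knob is fully on the bare spindle, flat to flat (horizontal distance between knob_socket and spindle_tip below 0.0025 m and distance between knob_socket and spindle_tip below 0.0035 m and angle between the x axis of knob and the x axis of spindle_tip, either way round below 0.35 rad and angle between knob's own z axis and vertical below 0.12 rad), for 0.2 s.
At the end, for the whole second after the job is handed in: Cap untouched on the front burner: within 3.5 mm of centre, down to 1.5 mm, level to 0.05 rad. Knob fully on the spindle: ends within 3.5 mm, 2.5 mm sideways, flats to 0.35 rad, upright to 0.12 rad; fingers on it (over 2 N), spindle pressed over 3 mm of 4.5 mm (all of step 2 and horizontal distance between cap and burner_seat below 0.0035 m and z of cap in the frame of burner_seat between -0.003 and 0.0015 m and angle between cap's own z axis and vertical below 0.05 rad and contact force between each of the arm, the fingers and cap below 0.1 N and value of joint spindle above 0.003 m and contact force between the fingers and knob above 2 N); the arm keeps its last pose, push and grip.
It fails at once if the bowl, the pepper mill or the loose pan support is moved by more than 3 cm (distance of any of bowl, pepper_mill, pan_support from where it was at the start of the episode above 0.03 m).
It also fails if it takes over 48 s, if anything falls off the work surface, if the arm or the gripper's body presses on something with over 40 N, if the wrist force passes 120 N, or if a joint passes its speed limit or range.

## Working session

There is one attempt and no reset: what is moved stays moved. The work goes in short steps, Python scripts to look and compute and a tool call to move; the robot and the scene stay as the last step left them, time stands still between calls to the robot, and variables do not carry over. Pictures are saved under pics/ and viewed, about 8 in all and at most 12, crops included, and the job is handed in when it is done.

Besides the shell and the picture viewer there is one more tool, called after "Call:" as name([rows], argument=value, ...), one row to a line, values as JSON. jog_arm: Moves the arm, as the interface text tells. Its arguments: {"type":"object","properties":{"targets":{"type":"array","items":{"type":"object","properties":{"tx":{"type":"number"},"ty":{"type":"number"},"tz":{"type":"number"},"rx":{"type":"number"},"ry":{"type":"number"},"rz":{"type":"number"}}}},"grip":{"type":"number"},"force":{"type":"number"}},"required":["targets"]}

```bash
mkdir -p pics; ls; cat > h.py <<'E'
import numpy as np, cv2
from bench import manip, imaging
def cam(name):
    s=manip.read_state(); c=imaging.camera(name)
    if name=='wrist':
        T=np.array(c['T_tool_cam']); Rt=np.array(s['tcp_rot']); 
        c['Rw']=Rt@T[:3,:3]; c['o']=Rt@T[:3,3]+np.array(s['eef_pos'])
    else:
        c['Rw']=np.array(c['R']).T; c['o']=-c['Rw']@np.array(c['t'])
    return c
def px2w(c,uv,z):
    uv=np.array(uv,float).reshape(-1,1,2)
    p=cv2.undistortPoints(uv,np.array(c['K']),np.array([c['k1'],0,0,0.]))[:,0]
    d=np.c_[p,np.ones(len(p))]@c['Rw'].T
    return c['o']+d*((z-c['o'][2])/d[:,2])[:,None]
def w2px(c,X):
    Rcw=c['Rw'].T; r=cv2.Rodrigues(Rcw)[0]
    return cv2.projectPoints(np.array(X,float).reshape(-1,1,3),r,-Rcw@c['o'],np.array(c['K']),np.array([c['k1'],0,0,0.]))[0][:,0]
E
python3 - <<'E'
from h import *
s=manip.read_state(); print(s)
a=cam('top');b=cam('side');
for n,c in(('top',a),('side',b)):
    print(n,c['K'],c['k1'],c['o'],c['Rw']); cv2.imwrite(f'pics/{n}0.png',cv2.resize(c['color'],(800,600),interpolation=cv2.INTER_CUBIC)); cv2.imwrite(f'raw_{n}.png',c['color'])
E
```

```text
pics
{'time_s': 0.0, 'q': array([ 1.1338155 ,  0.41190023, -0.0127215 ,  1.59700812,  0.00561723,
        1.13431111, -0.08221051]), 'joint_velocities': array([ 8.91485585e-04,  5.23153541e-04,  1.17082820e-03,  1.76912925e-05,
       -6.37696939e-05, -1.55810865e-04, -2.82694987e-04]), 'joint_efforts': array([-9.61976798e-05, -5.87948477e+01,  6.41513262e-01, -2.91069353e+01,
       -5.39339706e-02,  1.84076739e-02,  1.27708731e-04]), 'eef_pos': array([ 0.22508227, -0.58253385,  0.22182354]), 'tcp_rot': array([[-6.87965282e-04,  3.60505863e-01, -9.32756693e-01],
       [ 1.43462916e-03, -9.32755599e-01, -3.60506498e-01],
       [-9.99998734e-01, -1.58617591e-03,  1.24511243e-04]]), 'force': array([-0.1038702 ,  0.92484958,  0.37615258]), 'wrist_torque': array([-0.02995995, -0.01575392,  0.00923201]), 'grip_width': 0.08775663674638899}
top [[450.84325257   0.         253.78922345]
 [  0.         450.84325257 197.92050196]
 [  0.           0.           1.        ]] -0.06752037636269176 [1.91730331e-01 9.57436651e-04 1.54742436e+00] [[-5.72616915e-04 -9.73394117e-01  2.29136564e-01]
 [-9.99994417e-01 -1.96969674e-04 -3.33575238e-03]
 [ 3.29213470e-03 -2.29137195e-01 -9.73388570e-01]]
side [[352.63776379   0.         255.33990727]
 [  0.         352.63776379 191.71069276]
 [  0.           0.           1.        ]] -0.10151596828668549 [0.1079427  0.81782462 0.79343975] [[-0.89228623 -0.25652191  0.37151284]
 [-0.4509144   0.54718329 -0.70517136]
 [-0.02239371 -0.79673519 -0.60391354]]
```

View pics/top0.png

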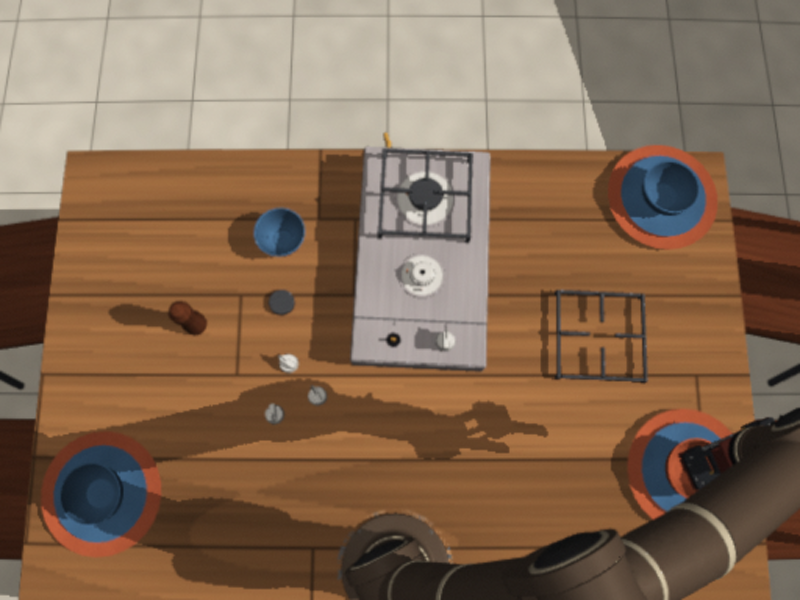

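View pics/side0.png

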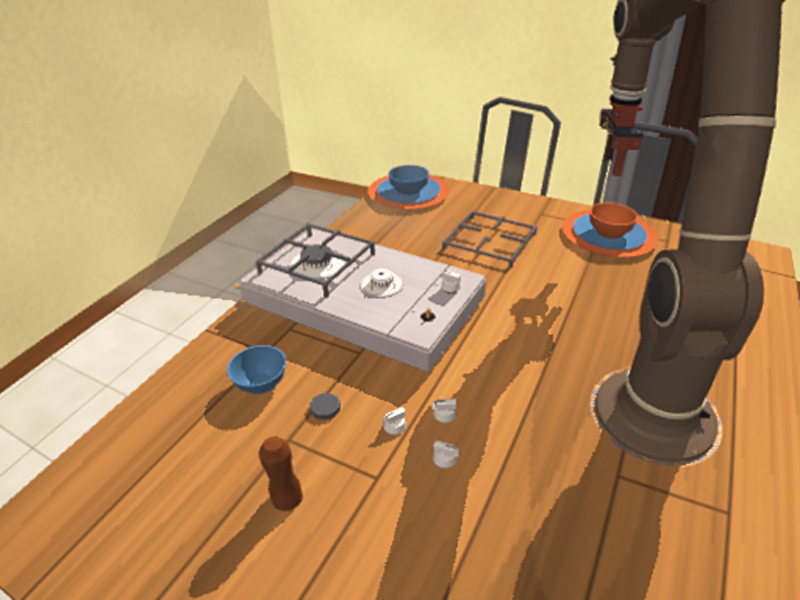

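Top view (800 px scale): the cap is at (280,302), the front burner at (422,272) and the bare spindle at (393,340). Knob candidates are loose ones at (288,363), (317,395) and (274,413), plus the fitted one at (446,340), which is not loose. I'll compute their distances from the base and check the choice in a crop.

```bash
cat > m.py <<'E'
from h import *
a=cam('top');b=cam('side')
for n,c,L in (('top',a,[(288,363),(317,395),(274,413)]),('side',b,[(394,421),(444,410),(445,454)])):
    for p in L: print(n,p,px2w(c,np.array(p)*.64,.02).round(3), np.hypot(*px2w(c,np.array(p)*.64,.02)[0,:2]).round(3))
for p,z in (((280,301),.014),((422,270),.104),((393,340),.097),((446,340),.118)): print(p,px2w(a,np.array(p)*.64,z).round(4))
for p,z in (((324,405),.014),((380,274),.104),((428,311),.097)): print('side',p,px2w(b,np.array(p)*.64,z).round(4))
# hob corners
for p in ((365,148),(490,153),(486,368),(351,362)): print('hob',px2w(a,np.array(p)*.64,.075).round(4))
c1=cv2.resize(a['color'][180:280,160:300],(560,400),interpolation=cv2.INTER_CUBIC)
c2=cv2.resize(b['color'][160:310,190:320],None,fx=3,fy=3,interpolation=cv2.INTER_CUBIC)[:400]
c2=cv2.resize(b['color'][240:310,195:310],None,fx=4.8,fy=4.8,interpolation=cv2.INTER_CUBIC)[:,:240+200]
cv2.imwrite('pics/crop1.png',c1)
E
python3 m.py
```

```text
top (288, 363) [[0.43  0.234 0.02 ]] 0.49
top (317, 395) [[0.36  0.168 0.02 ]] 0.398
top (274, 413) [[0.321 0.26  0.02 ]] 0.413
side (394, 421) [[0.428 0.243 0.02 ]] 0.492
side (444, 410) [[0.357 0.18  0.02 ]] 0.4
side (445, 454) [[0.316 0.27  0.02 ]] 0.416
(280, 301) [[0.5717 0.2574 0.014 ]]
(422, 270) [[ 0.6176 -0.0584  0.104 ]]
(393, 340) [[0.467  0.0034 0.097 ]]
(446, 340) [[ 0.463 -0.106  0.118]]
side (324, 405) [[0.567  0.2617 0.014 ]]
side (380, 274) [[ 0.6122 -0.0528  0.104 ]]
side (428, 311) [[0.4655 0.0139 0.097 ]]
hob [[0.9157 0.0676 0.075 ]]
hob [[ 0.904  -0.2172  0.075 ]]
hob [[ 0.411  -0.1928  0.075 ]]
hob [[0.4239 0.0921 0.075 ]]
```

View pics/crop1.png

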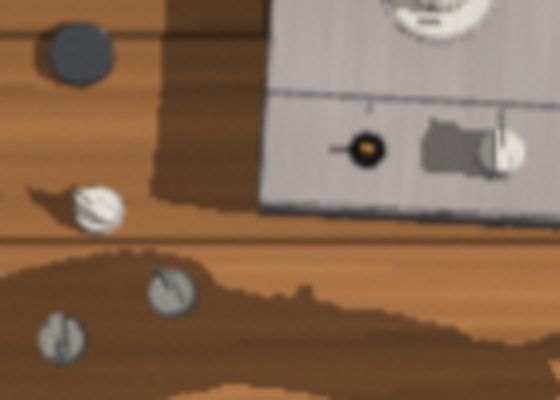

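Loose knob (288,363) lies at about (0.430, 0.236), r = 0.49 m, against 0.40 and 0.41 for the other two, so that is the one. The crop shows its fin running up-left to down-right, and which end is the nose still needs a close look. Next I'll go above the cap.

Call:
jog_arm([
  {"tx": -1,"rx": 8},
  {"tx": -1,"rx": 8},
  {"tx": -1,"rx": 8},
  {"ty": -5.5,"tz": -1.9},
  {"ty": -5.5,"tz": -1.9},
  {"ty": -5.5,"tz": -1.9},
  {"ty": -5.5,"tz": -1.9},
  {"ty": -5.5,"tz": -1.9},
  {"ty": -5.5,"tz": -1.9},
  {"ty": -5.5,"tz": -1.9},
  {"ty": -5.5,"tz": -1.9},
  {"ty": -5.5,"tz": -1.9},
  {"ty": -5.5,"tz": -1.9},
  {"ty": -5.5,"tz": -1.9},
  {"ty": -5.5,"tz": -1.9},
  {"ty": -5.5,"tz": -1.9},
  {"ty": -5.5,"tz": -1.9},
], grip=0, force=25)

```text
$.targets[0]: bad value
```

Call:
jog_arm([
  {"tx": -1,"ty": 0,"tz": 0,"rx": 8,"ry": 0,"rz": 0},
  {"tx": -1,"ty": 0,"tz": 0,"rx": 8,"ry": 0,"rz": 0},
  {"tx": -1,"ty": 0,"tz": 0,"rx": 8,"ry": 0,"rz": 0},
  {"tx": 0,"ty": -5.5,"tz": -1.9,"rx": 0,"ry": 0,"rz": 0},
  {"tx": 0,"ty": -5.5,"tz": -1.9,"rx": 0,"ry": 0,"rz": 0},
  {"tx": 0,"ty": -5.5,"tz": -1.9,"rx": 0,"ry": 0,"rz": 0},
  {"tx": 0,"ty": -5.5,"tz": -1.9,"rx": 0,"ry": 0,"rz": 0},
  {"tx": 0,"ty": -5.5,"tz": -1.9,"rx": 0,"ry": 0,"rz": 0},
  {"tx": 0,"ty": -5.5,"tz": -1.9,"rx": 0,"ry": 0,"rz": 0},
  {"tx": 0,"ty": -5.5,"tz": -1.9,"rx": 0,"ry": 0,"rz": 0},
  {"tx": 0,"ty": -5.5,"tz": -1.9,"rx": 0,"ry": 0,"rz": 0},
  {"tx": 0,"ty": -5.5,"tz": -1.9,"rx": 0,"ry": 0,"rz": 0},
  {"tx": 0,"ty": -5.5,"tz": -1.9,"rx": 0,"ry": 0,"rz": 0},
], grip=0, force=25)

```text
time_s: 1.82
eef_pos: [0.4549, -0.0334, 0.2524]
tcp_rot: [[0.001, -0.073, -0.997], [-0.0, -0.997, 0.073], [-1.0, -0.0, -0.001]]
force: [1.1, -0.3, 0.8]
grip_width: 0.0882
```

```bash
python3 - <<'E'
from h import *
c=cam('wrist'); cv2.imwrite('pics/w1.png',c['color']); np.save('w1.npy',c,allow_pickle=True)
print(c['o'],c['Rw'].round(3),c['K'],c['k1'])
for p in ([.467,.006,.097],[.617,-.056,.104],[.43,.236,.03],[.57,.258,.014]): print(w2px(c,p).round(0))
E
```

```text
[ 0.52154299 -0.03680329  0.41553407] [[-0.072 -0.967 -0.243]
 [-0.997  0.07   0.018]
 [-0.     0.243 -0.97 ]] [[341.05609908   0.         248.44014457]
 [  0.         341.05609908 192.83169876]
 [  0.           0.           1.        ]] 0.020996490561203555
[[208. 170.]]
[[264. -16.]]
[[ 21. 205.]]
[[-20.  81.]]
```

View pics/w1.png

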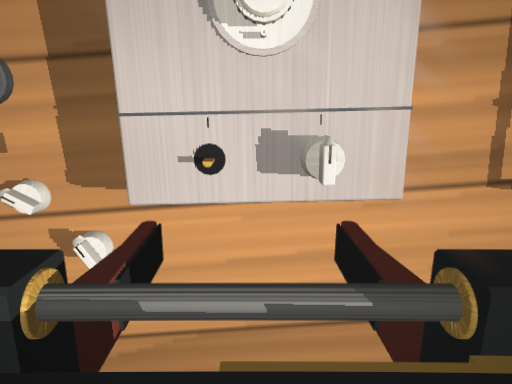

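Wrist view: the brass spindle is at (209,160) and the panel seam runs from (122,114) to (412,107). The burner centre lies just off the top at about (263,2). The target knob is at (25,197). Next I'll get a view over the knob and cap together.

Call:
jog_arm([
  {"tx": 0,"ty": -5.4,"tz": 1.3,"rx": 0,"ry": 0,"rz": 0},
  {"tx": 0,"ty": -5.4,"tz": 1.3,"rx": 0,"ry": 0,"rz": 0},
  {"tx": 0,"ty": -5.4,"tz": 1.3,"rx": 0,"ry": 0,"rz": 0},
  {"tx": 0,"ty": -5.4,"tz": 1.3,"rx": 0,"ry": 0,"rz": 0},
  {"tx": 0,"ty": -5.4,"tz": 1.3,"rx": 0,"ry": 0,"rz": 0},
  {"tx": 0,"ty": 0,"tz": 0,"rx": 0,"ry": 0,"rz": 0},
])

```text
time_s: 2.62
eef_pos: [0.4083, 0.2551, 0.2537]
tcp_rot: [[0.004, -0.062, -0.998], [0.006, -0.998, 0.063], [-1.0, -0.006, -0.003]]
force: [-0.2, -0.1, -0.3]
grip_width: 0.0881
```

```bash
python3 - <<'E'
from h import *
w=np.load('w1.npy',allow_pickle=True).item()
im=w['color']; hsv=cv2.cvtColor(im,cv2.COLOR_BGR2HSV)
sub=hsv[140:180,190:230]; m=((sub[...,1]>120)&(sub[...,2]>60)&(sub[...,0]<35)).astype(np.uint8)
ys,xs=np.nonzero(m); p=(xs.mean()+190,ys.mean()+140); print('brass',p,len(xs),xs.min()+190,xs.max()+190,ys.min()+140,ys.max()+140,px2w(w,p,.097).round(4))
sub=hsv[135:185,190:230,2]<45; ys,xs=np.nonzero(sub); print('hole',xs.min()+190,xs.max()+190,ys.min()+135,ys.max()+135, px2w(w,((xs.min()+xs.max())/2+190,(ys.min()+ys.max())/2+135),.075))
L=px2w(w,[(122,114),(412,107)],.075); d=L[0]-L[1]; print('seam yaw',np.degrees(np.arctan2(-d[0],d[1])))
L=px2w(w,[(131,205),(403,199)],.075); d=L[0]-L[1]; print('edge yaw',np.degrees(np.arctan2(-d[0],d[1])),L)
c=cam('wrist'); cv2.imwrite('pics/w2.png',c['color']); np.save('w2.npy',c,allow_pickle=True)
E
```

```text
brass (np.float64(207.72727272727272), np.float64(162.02020202020202)) 99 202 214 158 167 [[0.4744 0.0051 0.097 ]]
hole 194 223 144 173 [[0.47463417 0.00684381 0.075     ]]
seam yaw -2.8301456679874524
edge yaw -2.8235964470127355 [[ 0.43212861  0.09174129  0.075     ]
 [ 0.41829116 -0.18881775  0.075     ]]
```

View pics/w2.png

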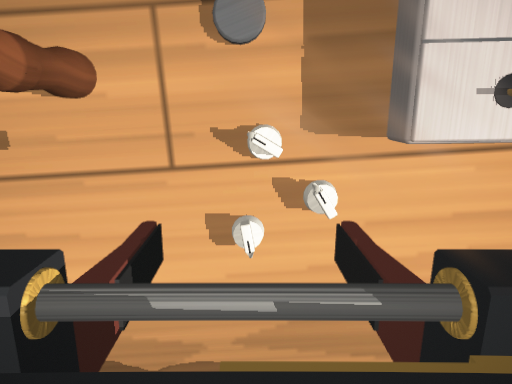

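```bash
python3 - <<'E'
from h import *
w=np.load('w2.npy',allow_pickle=True).item(); im=w['color']
cv2.imwrite('pics/crop2.png',cv2.resize(im[115:175,230:310],None,fx=10,fy=10,interpolation=cv2.INTER_CUBIC))
hsv=cv2.cvtColor(im,cv2.COLOR_BGR2HSV)
m=((hsv[...,1]<80)&(hsv[...,2]<140)).astype(np.uint8); m[60:]=0; m[:,:200]=0; m[:,280:]=0
cs=cv2.findContours(m,0,2)[0]; k=max(cs,key=cv2.contourArea); print(cv2.boundingRect(k))
P=px2w(w,k[:,0][k[:,0,1]>1],.014)[:,:2]
P=px2w(w,k[:,0][k[:,0,1]>1],.007)[:,:2]
A=np.c_[2*P,np.ones(len(P))]; s=np.linalg.lstsq(A,(P**2).sum(1),rcond=None)[0]; print('cap',s[:2],np.sqrt(s[2]+s[0]**2+s[1]**2))
E
```

```text
(213, 0, 53, 44)
cap [0.573474   0.25802987] 0.028269704448347775
```

View pics/crop2.png

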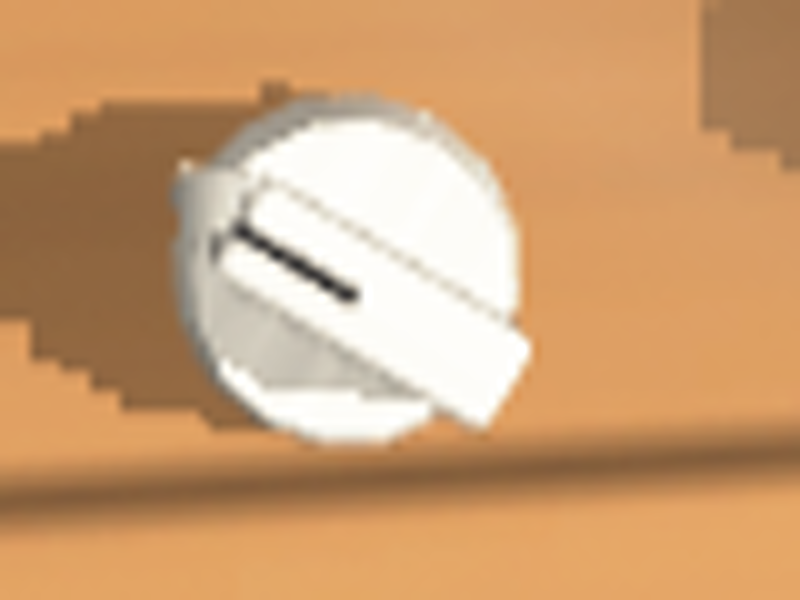

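The black line and pointed end are at the upper left, so the knob's nose points up-left (+x, +y). Now I'll take a closer view of the cap from behind and above.

Call:
jog_arm([
  {"tx": 4.5,"ty": -0.3,"tz": -3.1,"rx": -0.7,"ry": 0,"rz": 0},
  {"tx": 4.5,"ty": -0.3,"tz": -3.1,"rx": 0,"ry": 0,"rz": 0},
  {"tx": 4.5,"ty": -0.3,"tz": -3.1,"rx": 0,"ry": 0,"rz": 0},
  {"tx": 0,"ty": 0,"tz": 0,"rx": 0,"ry": 0,"rz": 0},
  {"tx": 0,"ty": 0,"tz": 0,"rx": 0,"ry": 0,"rz": 0},
])

```text
time_s: 3.3
eef_pos: [0.5093, 0.2479, 0.1158]
tcp_rot: [[0.007, -0.061, -0.998], [-0.001, -0.998, 0.061], [-1.0, 0.0, -0.007]]
force: [-0.8, -0.6, 0.7]
grip_width: 0.0878
```

```bash
cat >> h.py <<'E'
def circ(P):
    A=np.c_[2*P,np.ones(len(P))]; s=np.linalg.lstsq(A,(P**2).sum(1),rcond=None)[0]; return s[:2],np.sqrt(s[2]+s[0]**2+s[1]**2)
def delta(X):
    s=manip.read_state(); d=np.array(s['tcp_rot']).T@(np.array(X)-s['eef_pos'])*100; return d.round(2)
E
python3 - <<'E'
from h import *
w=np.load('w2.npy',allow_pickle=True).item()
L=px2w(w,[(281,153.8),(265.5,144.5),(253.8,137.8)],.036); d=L[2]-L[0]; print('knob line',L.round(4),np.degrees(np.arctan2(d[1],d[0])))
c=cam('wrist'); np.save('w3.npy',c,allow_pickle=True); im=c['color'];cv2.imwrite('pics/w3.png',im)
u,v=w2px(c,[.572,.258,.01])[0]; print(u,v)
hsv=cv2.cvtColor(im,cv2.COLOR_BGR2HSV)
m=((hsv[...,1]<80)&(hsv[...,2]<140)).astype(np.uint8)
n,l,st,ce=cv2.connectedComponentsWithStats(m)
for i in range(1,n):
    if st[i,4]>800: print(st[i],ce[i])
E
```

```text
knob line [[0.423  0.2204 0.036 ]
 [0.4344 0.2372 0.036 ]
 [0.4426 0.2497 0.036 ]] 56.3033386281923
232.16496361944056 114.41857206140448
[    0     0   512   384 46578] [312.78970759 266.62757096]
[ 194   76   70   75 3035] [225.2247117  119.95551895]
```

```bash
python3 - <<'E'
from h import *
c=np.load('w3.npy',allow_pickle=True).item(); im=c['color']; hsv=cv2.cvtColor(im,cv2.COLOR_BGR2HSV)
m=((hsv[...,1]<80)&(hsv[...,2]<140)).astype(np.uint8); m2=m*0; m2[65:160,180:280]=m[65:160,180:280]
k=cv2.convexHull(max(cv2.findContours(m2,0,2)[0],key=cv2.contourArea)); 
for z in (.007,.014): print(circ(px2w(c,k[:,0].astype(float),z)[:,:2]), cv2.minEnclosingCircle(k))
(p,r)=cv2.minEnclosingCircle(k); print(px2w(c,p,.014)); C=px2w(c,p,.012)[0]
print(delta([C[0],C[1],.05]),delta([C[0],C[1],.004]))
cv2.imwrite('pics/crop3.png',cv2.resize(im[60:170,170:290],None,fx=5,fy=5))
E
```

```text
(array([0.57262915, 0.2601592 ]), np.float64(0.02795277197149417)) ((231.32131958007812, 111.67241668701172), 38.47662353515625)
(array([0.57269206, 0.25977859]), np.float64(0.027234287866233216)) ((231.32131958007812, 111.67241668701172), 38.47662353515625)
[[0.57409782 0.25830289 0.014     ]]
[ 6.63 -1.49 -6.35] [11.23 -1.5  -6.32]
```

View pics/crop3.png

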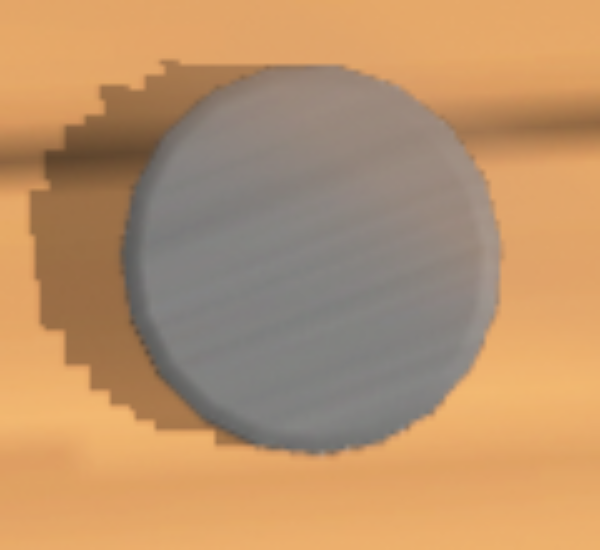

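Call:
jog_arm([
  {"tx": 2.2,"ty": -0.5,"tz": -2.1,"rx": -0.4,"ry": 0,"rz": 0},
  {"tx": 2.2,"ty": -0.5,"tz": -2.1,"rx": 0,"ry": 0,"rz": 0},
  {"tx": 2.2,"ty": -0.5,"tz": -2.1,"rx": 0,"ry": 0,"rz": 0},
  {"tx": 0,"ty": 0,"tz": 0,"rx": 0,"ry": 0,"rz": 0},
  {"tx": 0,"ty": 0,"tz": 0,"rx": 0,"ry": 0,"rz": 0},
])

```text
time_s: 3.98
eef_pos: [0.5769, 0.2595, 0.0599]
tcp_rot: [[0.02, -0.054, -0.998], [0.002, -0.999, 0.054], [-1.0, -0.003, -0.02]]
force: [-0.3, 0.5, -0.8]
grip_width: 0.0878
```

```bash
python3 -c "
from h import *
print(delta([.5735,.2577,.005]),manip.read_state()['eef_pos'])"
```

```text
[5.49 0.22 0.44] [0.57692716 0.25951714 0.05993621]
```

Call:
jog_arm([
  {"tx": 1.8,"ty": 0.2,"tz": 0.4,"rx": 0,"ry": -1.1,"rz": 0},
  {"tx": 1.8,"ty": 0,"tz": 0,"rx": 0,"ry": 0,"rz": 0},
  {"tx": 1.5,"ty": 0,"tz": 0,"rx": 0,"ry": 0,"rz": 0},
  {"tx": 0,"ty": 0,"tz": 0,"rx": 0,"ry": 0,"rz": 0},
  {"tx": 0,"ty": 0,"tz": 0,"rx": 0,"ry": 0,"rz": 0},
])

```text
time_s: 4.6
eef_pos: [0.5718, 0.2577, 0.0072]
tcp_rot: [[0.001, -0.053, -0.999], [0.003, -0.999, 0.053], [-1.0, -0.003, -0.001]]
force: [-0.4, 0.2, 0.6]
grip_width: 0.088
```

```bash
python3 -c "
from h import *
print(delta([.5735,.2577,.005]),manip.read_state()['eef_pos'])"
```

```text
[ 0.22 -0.   -0.17] [0.5718271  0.25774709 0.00718614]
```

Call:
jog_arm([
  {"tx": 0.3,"ty": 0,"tz": -0.1,"rx": 0,"ry": 0,"rz": 0},
  {"tx": 0,"ty": 0,"tz": 0,"rx": 0,"ry": 0,"rz": 0},
])

```text
time_s: 4.85
eef_pos: [0.5733, 0.258, 0.0045]
tcp_rot: [[0.002, -0.053, -0.999], [0.004, -0.999, 0.053], [-1.0, -0.004, -0.002]]
force: [0.1, -0.5, 0.2]
grip_width: 0.0877
```

Call:
jog_arm([
  {"tx": 0,"ty": 0,"tz": 0,"rx": 0,"ry": 0,"rz": 0},
  {"tx": 0,"ty": 0,"tz": 0,"rx": 0,"ry": 0,"rz": 0},
  {"tx": 0,"ty": 0,"tz": 0,"rx": 0,"ry": 0,"rz": 0},
  {"tx": 0,"ty": 0,"tz": 0,"rx": 0,"ry": 0,"rz": 0},
  {"tx": 0,"ty": 0,"tz": 0,"rx": 0,"ry": 0,"rz": 0},
  {"tx": 0,"ty": 0,"tz": 0,"rx": 0,"ry": 0,"rz": 0},
], grip=255, force=20)

```text
time_s: 5.6
eef_pos: [0.5737, 0.2581, 0.0053]
tcp_rot: [[0.003, -0.053, -0.999], [0.004, -0.999, 0.053], [-1.0, -0.004, -0.003]]
force: [-0.6, 0.1, 0.7]
grip_width: 0.0571
```

Call:
jog_arm([
  {"tx": -3,"ty": 0,"tz": 0,"rx": 0,"ry": 0,"rz": 0},
  {"tx": -5,"ty": 0,"tz": 0,"rx": 0,"ry": 0,"rz": 0},
  {"tx": -5,"ty": 0,"tz": 0,"rx": 0,"ry": 0,"rz": 0},
  {"tx": -5,"ty": 2,"tz": 0,"rx": 0,"ry": 0,"rz": 0},
  {"tx": -2,"ty": 4.8,"tz": 0.5,"rx": 0,"ry": 0,"rz": 0},
  {"tx": 0,"ty": 4.8,"tz": 0.5,"rx": 0,"ry": 0,"rz": 0},
  {"tx": 0,"ty": 4.8,"tz": 0.5,"rx": 0,"ry": 0,"rz": 0},
  {"tx": 0,"ty": 4.8,"tz": 0.5,"rx": 0,"ry": 0,"rz": 0},
  {"tx": 0,"ty": 4.8,"tz": 0.5,"rx": 0,"ry": 0,"rz": 0},
  {"tx": 0,"ty": 4,"tz": 0,"rx": 0,"ry": 0,"rz": 0},
  {"tx": 0,"ty": 0,"tz": 0,"rx": 0,"ry": 0,"rz": 0},
  {"tx": 0,"ty": 0,"tz": 0,"rx": 0,"ry": 0,"rz": 0},
])

```text
time_s: 7.1
eef_pos: [0.5294, -0.0492, 0.2089]
tcp_rot: [[0.0, -0.05, -0.999], [0.003, -0.999, 0.05], [-1.0, -0.003, 0.0]]
force: [0.5, 0.6, -1.9]
grip_width: 0.0572
```

```bash
python3 - <<'E'
from h import *
s=manip.read_state(); print(s['eef_pos'],s['grip_width'])
c=cam('wrist'); np.save('w4.npy',c,allow_pickle=True); cv2.imwrite('pics/w4.png',cv2.resize(c['color'],None,fx=1.5,fy=1.5))
print(w2px(c,[[.616,-.058,.104],[.472,.004,.097]]))
E
```

```text
[ 0.52942112 -0.0491985   0.20890202] 0.05719682264393774
[[256.75490047  79.09733054]
 [192.76862652 256.87999307]]
```

View pics/w4.png

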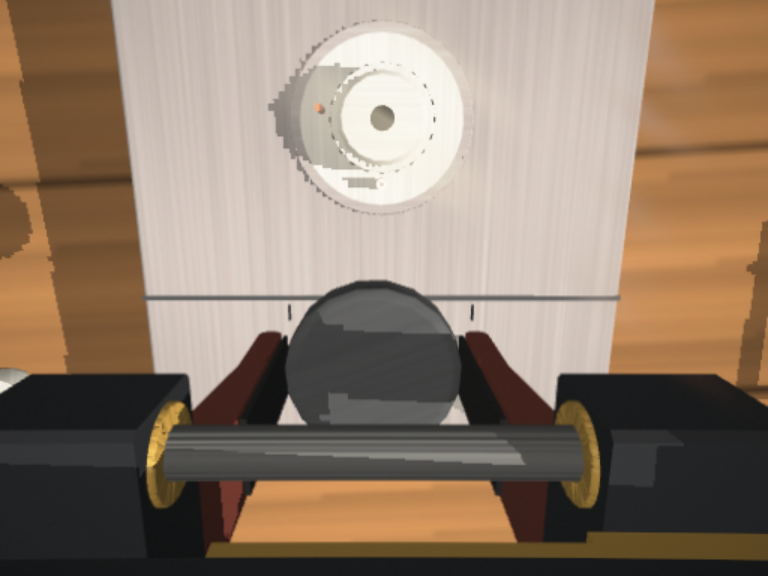

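Burner centre hole is at (254.7,78.7) in raw pixels. The held cap's rim spans u 191–307, with its lower front edge at v≈187 and top rim at about 193.

```bash
python3 - <<'E'
from h import *
c=np.load('w4.npy',allow_pickle=True).item(); im=c['color']
g=cv2.cvtColor(im,cv2.COLOR_BGR2GRAY)
sub=(g[60:100,235:275]<150); ys,xs=np.nonzero(sub); 
n,l,st,ce=cv2.connectedComponentsWithStats(sub.astype(np.uint8)); 
for i in range(1,n): 
    if st[i,4]>30: print('hole',st[i],ce[i]+[235,60]); h=ce[i]+[235,60]
for z in (.099,.104): print('burner',z,px2w(c,h,z).round(4))
# bright plate circle (raised spill plate) check
for row in (225,235,245,255): 
    r=g[row,170:330].astype(int); print(row,[170+i for i in range(1,160) if abs(r[i]-r[i-1])>25])
print(g[180:200,249])
s_z=.2089; t=np.linspace(0,2*np.pi,361)
for cx,cy in ((.5294,-.0492),):
  for z in (s_z-.005,s_z+.009):
    q=w2px(c,np.c_[cx+.029*np.cos(t),cy+.029*np.sin(t),0*t+z]); print(z,q.min(0),q.max(0),q[q[:,0].argmin()],q[q[:,0].argmax()])
E
```

```text
hole [14 10 14 11 82] [256.41463415  74.37804878]
burner 0.099 [[ 0.6198 -0.058   0.099 ]]
burner 0.104 [[ 0.6193 -0.0579  0.104 ]]
225 [171, 172, 187, 189, 191, 192, 194, 195, 302, 304, 306, 309, 326, 327, 328]
235 [192, 306]
245 []
255 []
[206 206 207 207 207 206 158  82  48  48  45  44  62  82  92  96  98  99
 101 101]
0.2039 [195.95498115 184.39958097] [306.4130989  288.06289564] [195.95498115 236.23021895] [306.4130989  236.63205644]
0.2179 [191.55482471 191.02858037] [311.10685237 302.35638124] [191.55482471 246.85195018] [311.10685237 246.32354428]
```

Call:
jog_arm([
  {"tx": 2.2,"ty": 0.3,"tz": -1.0,"rx": 0.2,"ry": 0,"rz": 0},
  {"tx": 2.2,"ty": 0.3,"tz": -1.0,"rx": 0,"ry": 0,"rz": 0},
  {"tx": 2,"ty": 0.1,"tz": -0.8,"rx": 0,"ry": 0,"rz": 0},
  {"tx": 0,"ty": 0,"tz": 0,"rx": 0,"ry": 0,"rz": 0},
  {"tx": 0,"ty": 0,"tz": 0,"rx": 0,"ry": 0,"rz": 0},
])

```text
time_s: 7.78
eef_pos: [0.5589, -0.0513, 0.1437]
tcp_rot: [[0.001, -0.045, -0.999], [0.004, -0.999, 0.045], [-1.0, -0.004, -0.001]]
force: [0.3, 0.6, -0.9]
grip_width: 0.0573
```

```bash
python3 - <<'E'
from h import *
s=manip.read_state(); print(s['eef_pos'],s['tcp_rot'][:,0],s['grip_width'])
c=cam('wrist'); np.save('w5.npy',c,allow_pickle=True); cv2.imwrite('pics/w5.png',cv2.resize(c['color'][40:320,120:400],None,fx=2.1,fy=2.1))
E
```

```text
[ 0.55887263 -0.05125813  0.1437238 ] [ 0.00127056  0.00427747 -0.99999004] 0.05732831931841452
```

View pics/w5.png

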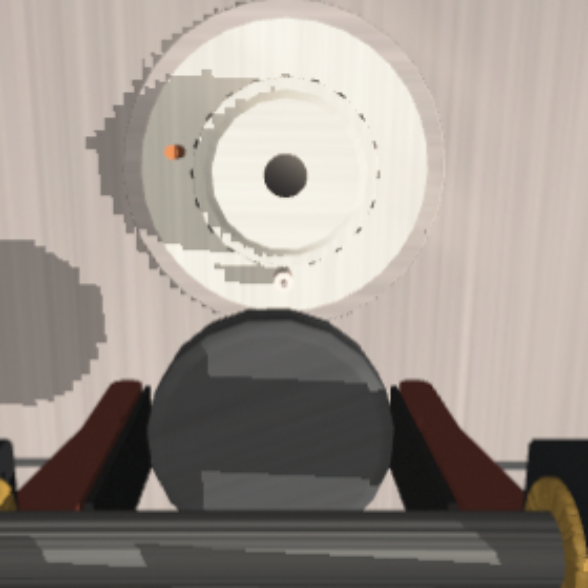

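Burner hole is now at raw (255.7,123.1). The cap outline is unchanged in the hand (u 190.7–306).

```bash
python3 - <<'E'
from h import *
c=np.load('w5.npy',allow_pickle=True).item()
b=px2w(c,(255.7,123.1),.104)[0]; print(b)
print(px2w(np.load('w4.npy',allow_pickle=True).item(),(254.6,78.3),.104))
s=manip.read_state(); t=np.linspace(0,2*np.pi,721)
e=s['eef_pos']
for dx,dy in ((0,0),(-.001,.001),(-.001,.0015),(-.002,.001)):
  for z in (-.005,.009):
    q=w2px(c,np.c_[e[0]+dx+.029*np.cos(t),e[1]+dy+.029*np.sin(t),0*t+e[2]+z]); print(dx,dy,z,q.min(0),q.max(0)[0])
off=np.array([-.001,.0011])
T=[*(b[:2]-off),.118]; print('TCP target',T,delta(T))
E
```

```text
[ 0.61649885 -0.05646203  0.104     ]
[[ 0.61664299 -0.05642     0.104     ]]
0 0 -0.005 [196.0904573  184.56382907] 306.5563551774228
0 0 0.009 [191.65460738 191.17070439] 311.21766262045946
-0.001 0.001 -0.005 [194.34687538 186.57410968] 304.6537750659019
-0.001 0.001 0.009 [189.7731169 193.3418899] 309.1510249613228
-0.001 0.0015 -0.005 [193.39829064 186.61575794] 303.699156361791
-0.001 0.0015 0.009 [188.74624144 193.3867712 ] 308.1171070940896
-0.002 0.001 -0.005 [194.50258272 188.49534919] 304.6636763987032
-0.002 0.001 0.009 [189.94781248 195.41662005] 309.1557390856909
TCP target [np.float64(0.6174988513952836), np.float64(-0.057562031505069056), 0.118] [ 2.58  0.37 -5.89]
```

Call:
jog_arm([
  {"tx": 0,"ty": 0.2,"tz": -2,"rx": 0,"ry": 0,"rz": 0},
  {"tx": 0.6,"ty": 0.2,"tz": -2,"rx": 0,"ry": 0,"rz": 0},
  {"tx": 1,"ty": 0,"tz": -1.9,"rx": 0,"ry": 0,"rz": 0},
  {"tx": 0.6,"ty": 0,"tz": 0,"rx": 0,"ry": 0,"rz": 0},
  {"tx": 0,"ty": 0,"tz": 0,"rx": 0,"ry": 0,"rz": 0},
  {"tx": 0,"ty": 0,"tz": 0,"rx": 0,"ry": 0,"rz": 0},
])

```text
time_s: 8.57
eef_pos: [0.6189, -0.0577, 0.1264]
tcp_rot: [[0.007, -0.045, -0.999], [0.003, -0.999, 0.045], [-1.0, -0.003, -0.006]]
force: [0.2, -0.6, -1.1]
grip_width: 0.0574
```

```bash
python3 -c "
from h import *
print(delta([.6175,-.0576,.105]),manip.read_state()['eef_pos'],manip.read_state()['tcp_rot'][:,0])"
```

```text
[ 2.14 -0.    0.16] [ 0.61891885 -0.05774302  0.12638881] [ 0.00652613  0.00267465 -0.99997513]
```

Call:
jog_arm([
  {"tx": 0.6,"ty": 0,"tz": 0.15,"rx": 0,"ry": -0.4,"rz": 0},
  {"tx": 0.5,"ty": 0,"tz": 0,"rx": 0,"ry": 0,"rz": 0},
  {"tx": 0,"ty": 0,"tz": 0,"rx": 0,"ry": 0,"rz": 0},
  {"tx": 0,"ty": 0,"tz": 0,"rx": 0,"ry": 0,"rz": 0},
])

```text
time_s: 9.07
eef_pos: [0.6167, -0.0578, 0.1154]
tcp_rot: [[-0.001, -0.045, -0.999], [0.003, -0.999, 0.045], [-1.0, -0.003, 0.001]]
force: [0.7, -0.7, -0.8]
grip_width: 0.0573
```

```bash
python3 -c "
from h import *
print(delta([.6175,-.0576,.105]),manip.read_state()['eef_pos'],manip.read_state()['tcp_rot'][:,0])"
```

```text
[ 1.04 -0.02 -0.08] [ 0.61670948 -0.05783493  0.11538468] [-5.27024731e-04  2.54830602e-03 -9.99996614e-01]
```

Call:
jog_arm([
  {"tx": 0.5,"ty": 0,"tz": -0.08,"rx": 0,"ry": 0,"rz": 0},
  {"tx": 0.3,"ty": 0,"tz": 0,"rx": 0,"ry": 0,"rz": 0},
  {"tx": 0,"ty": 0,"tz": 0,"rx": 0,"ry": 0,"rz": 0},
])

```text
time_s: 9.45
eef_pos: [0.6176, -0.0579, 0.1068]
tcp_rot: [[-0.0, -0.045, -0.999], [0.003, -0.999, 0.045], [-1.0, -0.003, 0.001]]
force: [-0.6, 0.3, -2.0]
grip_width: 0.057
```

Call:
jog_arm([
  {"tx": 0.2,"ty": 0,"tz": 0,"rx": 0,"ry": 0,"rz": 0},
  {"tx": 0.2,"ty": 0,"tz": 0,"rx": 0,"ry": 0,"rz": 0},
])

```text
time_s: 9.7
eef_pos: [0.6182, -0.0578, 0.1036]
tcp_rot: [[0.001, -0.045, -0.999], [0.002, -0.999, 0.045], [-1.0, -0.002, -0.001]]
force: [-4.3, -0.5, 15.1]
grip_width: 0.057
```

Contact is at the expected seated height (cap underside ≈ 0.099), so I'll release.

Call:
jog_arm([
  {"tx": -0.05,"ty": 0,"tz": 0,"rx": 0,"ry": 0,"rz": 0},
  {"tx": 0,"ty": 0,"tz": 0,"rx": 0,"ry": 0,"rz": 0},
  {"tx": 0,"ty": 0,"tz": 0,"rx": 0,"ry": 0,"rz": 0},
  {"tx": 0,"ty": 0,"tz": 0,"rx": 0,"ry": 0,"rz": 0},
  {"tx": 0,"ty": 0,"tz": 0,"rx": 0,"ry": 0,"rz": 0},
], grip=0)

```text
time_s: 10.32
eef_pos: [0.6186, -0.0578, 0.1045]
tcp_rot: [[0.002, -0.045, -0.999], [0.002, -0.999, 0.045], [-1.0, -0.002, -0.002]]
force: [-1.0, 0.6, -0.3]
grip_width: 0.0877
```

Call:
jog_arm([
  {"tx": -2,"ty": 0,"tz": 0,"rx": 0,"ry": 0,"rz": 0},
  {"tx": -4,"ty": 0,"tz": 0,"rx": 0,"ry": 0,"rz": 0},
  {"tx": -2,"ty": 0,"tz": 3,"rx": 0,"ry": 0,"rz": 0},
  {"tx": 0,"ty": 0,"tz": 5,"rx": 0,"ry": 0,"rz": 0},
  {"tx": 0,"ty": 0,"tz": 5,"rx": 0,"ry": 0,"rz": 0},
  {"tx": 0,"ty": 0,"tz": 0,"rx": 0,"ry": 0,"rz": 0},
  {"tx": 0,"ty": 0,"tz": 0,"rx": 0,"ry": 0,"rz": 0},
])

```text
time_s: 11.2
eef_pos: [0.488, -0.0513, 0.1947]
tcp_rot: [[0.01, -0.044, -0.999], [0.001, -0.999, 0.044], [-1.0, -0.001, -0.01]]
force: [-0.1, -0.2, 0.7]
grip_width: 0.0879
```

```bash
python3 - <<'E'
from h import *
s=manip.read_state(); print(s['eef_pos'],s['q'])
c=cam('wrist'); np.save('w6.npy',c,allow_pickle=True); cv2.imwrite('pics/w6.png',c['color'])
im=c['color']; hsv=cv2.cvtColor(im,cv2.COLOR_BGR2HSV)
m=((hsv[...,2]<130)&(hsv[...,1]<80)).astype(np.uint8); m[160:]=0
n,l,st,ce=cv2.connectedComponentsWithStats(m)
for i in range(1,n):
    if st[i,4]>800: print(st[i],ce[i],px2w(c,ce[i],.113))
print(w2px(c,[[.6165,-.0564,.113],[.472,.004,.097]]))
E
```

```text
[ 0.487991   -0.0513299   0.19474028] [ 0.45762869  0.25129865 -0.52784094  1.92890934  0.15038066  0.9893184
 -1.75320244]
[ 145    0   47   54 1656] [167.48007246  21.77717391] [[ 0.61196609 -0.00198348  0.113     ]]
[ 206    0   88   60 4161] [249.48954578  24.8048546 ] [[ 0.60790819 -0.05574952  0.113     ]]
[ 77 153 258   7 867] [189.58708189 155.87889273] [[ 0.52337787 -0.00888033  0.113     ]]
[[249.92178346  10.30774193]
 [182.32228122 217.80809558]]
```

View pics/w6.png

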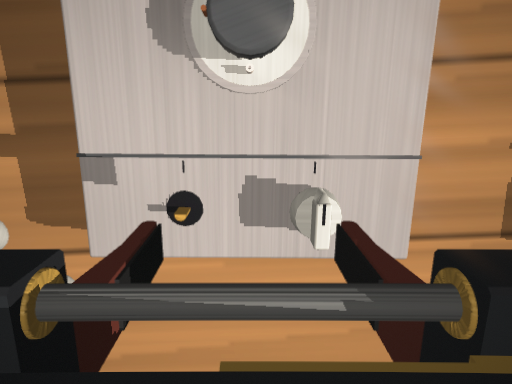

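Cap sits centred (u 206–294, centre 250 against a predicted 249.9). The bare spindle is at about (183,212). Wrist-based hob geometry gives spindle (0.4744, 0.0055), yaw −2.83°. Now to the knob, turning the tool so its jaws lie across the fin.

Call:
jog_arm([
  {"tx": 0,"ty": -4.6,"tz": 2.0,"rx": 0,"ry": -0.5,"rz": 0},
  {"tx": 0,"ty": -4.6,"tz": 2.0,"rx": 0,"ry": 0,"rz": 0},
  {"tx": 0,"ty": -4.6,"tz": 2.0,"rx": 0,"ry": 0,"rz": 0},
  {"tx": 0,"ty": -4.6,"tz": 2.0,"rx": 0,"ry": 0,"rz": 0},
  {"tx": 0,"ty": -4.6,"tz": 2.0,"rx": 0,"ry": 0,"rz": 0},
  {"tx": 0.7,"ty": 0,"tz": 0,"rx": -9.8,"ry": 0,"rz": 0},
  {"tx": 0.7,"ty": 0,"tz": 0,"rx": -9.8,"ry": 0,"rz": 0},
  {"tx": 0.7,"ty": 0,"tz": 0,"rx": -9.8,"ry": 0,"rz": 0},
  {"tx": 0.7,"ty": 0,"tz": 0,"rx": -9.8,"ry": 0,"rz": 0},
  {"tx": 0.7,"ty": 0,"tz": 0,"rx": -9.8,"ry": 0,"rz": 0},
  {"tx": 0.7,"ty": 0,"tz": 0,"rx": -9.8,"ry": 0,"rz": 0},
  {"tx": 0,"ty": 0,"tz": 0,"rx": 0,"ry": 0,"rz": 0},
  {"tx": 0,"ty": 0,"tz": 0,"rx": 0,"ry": 0,"rz": 0},
])

```text
time_s: 12.88
eef_pos: [0.4094, 0.2018, 0.1557]
tcp_rot: [[0.004, 0.847, -0.531], [0.018, -0.531, -0.847], [-1.0, -0.006, -0.018]]
force: [-0.5, 0.2, 1.1]
grip_width: 0.088
```

```bash
python3 - <<'E'
from h import *
s=manip.read_state(); print(s['eef_pos'],s['q'].round(2))
c=cam('wrist'); np.save('w7.npy',c,allow_pickle=True)
u,v=w2px(c,[.433,.237,.03])[0].astype(int); print(u,v)
im=c['color']; y0=max(0,v-75);x0=max(0,u-100); print(x0,y0)
cv2.imwrite('pics/w7.png',cv2.resize(im[y0:y0+150,x0:x0+200],None,fx=4,fy=4,interpolation=cv2.INTER_CUBIC))
E
```

```text
[0.40938864 0.20179318 0.15568797] [ 0.19  0.31 -0.87  2.03  0.29  0.91 -1.39]
251 140
151 65
```

View pics/w7.png

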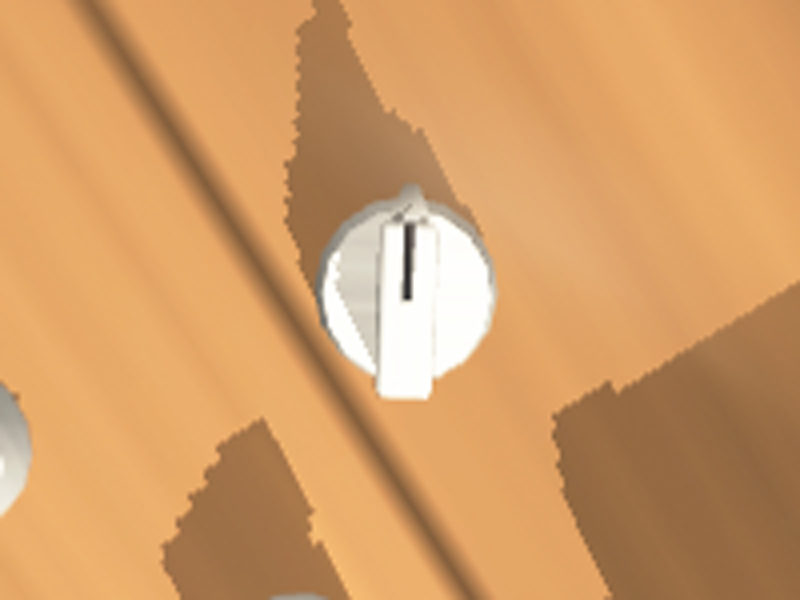

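Nose points up in the image at (413,187), with the fin top running from (408.5,222) to (405,398). The skirt is centred at (407,288) in crop pixels, and the fin lies about 1.2° off the tool's axis.

```bash
python3 - <<'E'
from h import *
c=np.load('w7.npy',allow_pickle=True).item()
f=lambda p:(np.array(p)+.5)/4-.5+[151,65]
A=px2w(c,[f((408.5,222)),f((405,398)),f((407,310))],.036); print(A.round(4))
print('skirt',px2w(c,f((407,289)),.018), px2w(c,f((407,289)),.012))
d=A[0]-A[1]; print('len',np.linalg.norm(d),'yaw',np.degrees(np.arctan2(d[1],d[0])))
s=manip.read_state(); z=-s['tcp_rot'][:,2]; print('tool yaw',np.degrees(np.arctan2(z[1],z[0])), s['tcp_rot'][:,0])
print(delta([*A[2,:2],.05]),delta([*A[2,:2],.022]))
E
```

```text
[[0.4433 0.2509 0.036 ]
 [0.4236 0.2207 0.036 ]
 [0.4336 0.236  0.036 ]]
skirt [[0.43533999 0.23852656 0.018     ]] [[0.43515884 0.23816671 0.012     ]]
len 0.036042749946444436 yaw 56.955527007922896
tool yaw 57.93246494185965 [ 0.00461692  0.01791018 -0.99982894]
[10.64  0.29 -4.01] [13.44  0.31 -3.96]
```

Call:
jog_arm([
  {"tx": 2,"ty": 0.15,"tz": -2,"rx": 1,"ry": -1,"rz": 0.3},
  {"tx": 3,"ty": 0.15,"tz": -2,"rx": 0,"ry": 0,"rz": 0},
  {"tx": 3,"ty": 0,"tz": 0,"rx": 0,"ry": 0,"rz": 0},
  {"tx": 1.5,"ty": 0,"tz": 0,"rx": 0,"ry": 0,"rz": 0},
  {"tx": 0,"ty": 0,"tz": 0,"rx": 0,"ry": 0,"rz": 0},
  {"tx": 0,"ty": 0,"tz": 0,"rx": 0,"ry": 0,"rz": 0},
])

```text
time_s: 13.68
eef_pos: [0.4379, 0.236, 0.0615]
tcp_rot: [[0.006, 0.83, -0.557], [0.001, -0.557, -0.83], [-1.0, 0.004, -0.004]]
force: [-0.1, 0.9, -0.3]
grip_width: 0.0881
```

```bash
cat > st.py <<'E'
import sys
from h import *
s=manip.read_state(); R=s['tcp_rot']; yaw=float(sys.argv[4])  # wanted yaw of -z
y=np.radians(yaw); D=np.array([[0,-np.sin(y-np.pi/2)*0+np.cos(y-np.pi/2),-np.cos(y)],[0,np.sin(y-np.pi/2),-np.sin(y)],[-1,0,0]])
print('shift cm',delta([float(a) for a in sys.argv[1:4]]),'turn',np.degrees(cv2.Rodrigues(R.T@D)[0].ravel()).round(2),'pos',s['eef_pos'].round(4),'F',s['force'].round(1),'w',round(s['grip_width'],4),'q',s['q'].round(2))
E
python3 st.py .434 .2367 .0215 56.95
```

```text
shift cm [ 4.   -0.38  0.17] turn [-0.8  -0.21 -0.25] pos [0.4379 0.236  0.0615] F [-0.1  0.9 -0.3] w 0.0881 q [-0.01  0.52 -0.74  2.02  0.5   0.78 -1.64]
```

Call:
jog_arm([
  {"tx": 1.5,"ty": -0.35,"tz": 0.15,"rx": -0.8,"ry": -0.2,"rz": -0.2},
  {"tx": 1.3,"ty": 0,"tz": 0,"rx": 0,"ry": 0,"rz": 0},
  {"tx": 0.6,"ty": 0,"tz": 0,"rx": 0,"ry": 0,"rz": 0},
  {"tx": 0,"ty": 0,"tz": 0,"rx": 0,"ry": 0,"rz": 0},
  {"tx": 0,"ty": 0,"tz": 0,"rx": 0,"ry": 0,"rz": 0},
])

```text
time_s: 14.3
eef_pos: [0.435, 0.2367, 0.0267]
tcp_rot: [[0.003, 0.838, -0.546], [0.0, -0.546, -0.838], [-1.0, 0.002, -0.002]]
force: [0.2, -0.7, -0.5]
grip_width: 0.0877
```

```bash
python3 st.py .434 .2367 .0215 56.95
```

```text
shift cm [ 0.51 -0.08  0.05] turn [-0.03 -0.09 -0.14] pos [0.435  0.2367 0.0267] F [ 0.2 -0.7 -0.5] w 0.0877 q [-0.05  0.57 -0.7   2.05  0.56  0.71 -1.68]
```

Call:
jog_arm([
  {"tx": 0.45,"ty": -0.08,"tz": 0.05,"rx": 0,"ry": 0,"rz": 0},
  {"tx": 0,"ty": 0,"tz": 0,"rx": 0,"ry": 0,"rz": 0},
])

```text
time_s: 14.55
eef_pos: [0.4343, 0.2368, 0.0222]
tcp_rot: [[0.004, 0.838, -0.546], [0.0, -0.546, -0.838], [-1.0, 0.003, -0.002]]
force: [-0.4, -0.4, 0.4]
grip_width: 0.0879
```

Call:
jog_arm([
  {"tx": 0,"ty": 0,"tz": 0,"rx": 0,"ry": 0,"rz": 0},
  {"tx": 0,"ty": 0,"tz": 0,"rx": 0,"ry": 0,"rz": 0},
  {"tx": 0,"ty": 0,"tz": 0,"rx": 0,"ry": 0,"rz": 0},
  {"tx": 0,"ty": 0,"tz": 0,"rx": 0,"ry": 0,"rz": 0},
  {"tx": 0,"ty": 0,"tz": 0,"rx": 0,"ry": 0,"rz": 0},
  {"tx": 0,"ty": 0,"tz": 0,"rx": 0,"ry": 0,"rz": 0},
  {"tx": 0,"ty": 0,"tz": 0,"rx": 0,"ry": 0,"rz": 0},
  {"tx": 0,"ty": 0,"tz": 0,"rx": 0,"ry": 0,"rz": 0},
], grip=255, force=40)

```text
time_s: 15.55
eef_pos: [0.4346, 0.2369, 0.0226]
tcp_rot: [[0.004, 0.838, -0.546], [0.001, -0.546, -0.838], [-1.0, 0.003, -0.003]]
force: [0.1, 0.7, 1.1]
grip_width: 0.0116
```

Call:
jog_arm([
  {"tx": -3,"ty": 0,"tz": 0,"rx": 0,"ry": 0,"rz": 0},
  {"tx": -4,"ty": 0,"tz": 0,"rx": 0,"ry": 0,"rz": 0},
  {"tx": -4,"ty": 0,"tz": 0,"rx": 5,"ry": 0,"rz": 0},
  {"tx": -3,"ty": 0,"tz": 0,"rx": 9,"ry": 0,"rz": 0},
  {"tx": 0,"ty": 0,"tz": 0,"rx": 9,"ry": 0,"rz": 0},
  {"tx": 0,"ty": 0,"tz": 0,"rx": 9,"ry": 0,"rz": 0},
  {"tx": 0,"ty": 0,"tz": 0,"rx": 9,"ry": 0,"rz": 0},
  {"tx": 0,"ty": 0,"tz": 0,"rx": 9,"ry": 0,"rz": 0},
  {"tx": 0,"ty": 0,"tz": 0,"rx": 9,"ry": 0,"rz": 0},
  {"tx": 0,"ty": 0,"tz": 0,"rx": 0,"ry": 0,"rz": 0},
])

```text
time_s: 16.8
eef_pos: [0.4324, 0.236, 0.1664]
tcp_rot: [[0.002, -0.067, -0.998], [-0.001, -0.998, 0.067], [-1.0, 0.0, -0.002]]
force: [-0.1, 0.2, -1.7]
grip_width: 0.0121
```

```bash
python3 st.py .414 .0085 .155 -2.83
```

```text
shift cm [ 1.15 22.82  0.3 ] turn [-1.03 -0.1  -0.02] pos [0.4324 0.236  0.1664] F [-0.1  0.2 -1.7] w 0.0121 q [-0.08  0.31 -0.62  1.95  0.22  0.95 -2.45]
```

Call:
jog_arm([
  {"tx": 0.3,"ty": 4.6,"tz": 0,"rx": -1,"ry": 0,"rz": 0},
  {"tx": 0.3,"ty": 4.6,"tz": 0.1,"rx": 0,"ry": 0,"rz": 0},
  {"tx": 0.3,"ty": 4.6,"tz": 0.1,"rx": 0,"ry": 0,"rz": 0},
  {"tx": 0.2,"ty": 4.6,"tz": 0.1,"rx": 0,"ry": 0,"rz": 0},
  {"tx": 0,"ty": 4,"tz": 0,"rx": 0,"ry": 0,"rz": 0},
  {"tx": 0,"ty": 0,"tz": 0,"rx": 0,"ry": 0,"rz": 0},
  {"tx": 0,"ty": 0,"tz": 0,"rx": 0,"ry": 0,"rz": 0},
])

```text
time_s: 17.68
eef_pos: [0.4187, 0.0077, 0.1546]
tcp_rot: [[0.002, -0.019, -1.0], [0.001, -1.0, 0.019], [-1.0, -0.001, -0.002]]
force: [-0.5, 0.6, -0.7]
grip_width: 0.0115
```

```bash
python3 st.py .414 .0085 .155 -2.83; python3 - <<'E'
from h import *
c=cam('wrist'); np.save('w8.npy',c,allow_pickle=True)
print(w2px(c,[.4744,.0055,.097]))
cv2.imwrite('pics/w8.png',cv2.resize(c['color'][90:290,150:350],None,fx=3,fy=3,interpolation=cv2.INTER_CUBIC))
E
```

```text
shift cm [-0.05 -0.08  0.47] turn [ 1.75 -0.11  0.04] pos [0.4187 0.0077 0.1546] F [-0.5  0.6 -0.7] w 0.0115 q [ 0.35  0.18 -0.54  2.12  0.12  0.86 -1.85]
[[252.50457825 125.21668501]]
```

View pics/w8.png

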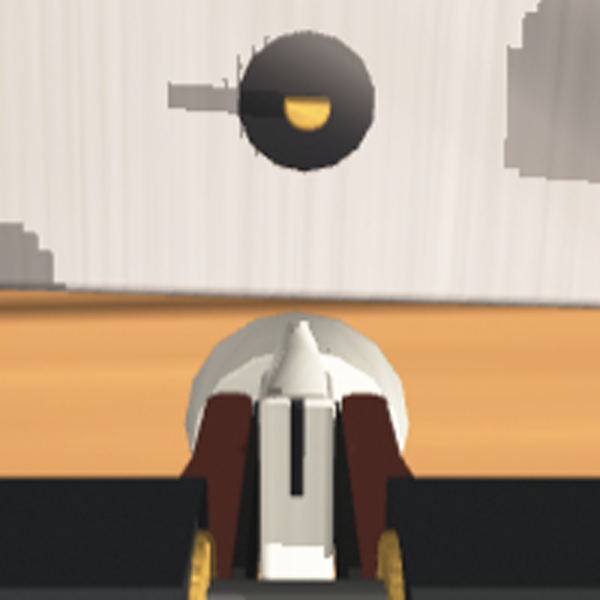

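Spindle D is centred at raw (252.2,125), matching the predicted (252.5,125.2). The held knob's skirt spans u 211.7–285.7 with its front at v≈194, and its nose points up and is aligned with the tool.

```bash
python3 - <<'E'
from h import *
c=np.load('w8.npy',allow_pickle=True).item()
e=np.array([.4187,.0077,.1546]); t=np.linspace(0,2*np.pi,721)
for dx,dy in ((0,0),(.001,0),(0,.001),(-.001,0.001)):
  for z in (-.0226,-.0046):
    q=w2px(c,np.c_[e[0]+dx+.021*np.cos(t),e[1]+dy+.021*np.sin(t),0*t+e[2]+z]); print(dx,dy,z,q.min(0).round(1),q.max(0).round(1)[0])
  x=np.array([1,-.019,0]); print('fin front/back top',w2px(c,[e+[dx,dy,.0134]+.018*x]).round(1),'widths',w2px(c,[e+[dx,dy+.006,.0134]+.018*x,e+[dx,dy-.006,.0134]+.018*x]).round(1).tolist())
print('spindle',px2w(c,(252.2,125.0),.097),px2w(c,(252,123.2),.078))
E
```

```text
0 0 -0.0226 [214.3 191.4] 287.3
0 0 -0.0046 [211.  199.9] 291.1
fin front/back top [[251.4 216.4]] widths [[238.4, 216.6], [264.4, 216.2]]
0.001 0 -0.0226 [214.3 189.7] 287.3
0.001 0 -0.0046 [210.9 198. ] 291.1
fin front/back top [[251.3 214.3]] widths [[238.3, 214.5], [264.4, 214.1]]
0 0.001 -0.0226 [212.6 191.5] 285.6
0 0.001 -0.0046 [209.1 199.9] 289.2
fin front/back top [[249.2 216.4]] widths [[236.2, 216.7], [262.2, 216.2]]
-0.001 0.001 -0.0226 [212.7 193.2] 285.6
-0.001 0.001 -0.0046 [209.1 201.8] 289.2
fin front/back top [[249.2 218.5]] widths [[236.2, 218.7], [262.2, 218.3]]
spindle [[0.47453849 0.00569138 0.097     ]] [[0.47482775 0.00563813 0.078     ]]
```

Call:
jog_arm([
  {"tx": 0,"ty": 0.1,"tz": -2,"rx": 1.7,"ry": 0,"rz": 0},
  {"tx": 0.8,"ty": 0.1,"tz": -2,"rx": 0,"ry": 0,"rz": 0},
  {"tx": 1,"ty": 0,"tz": -1.7,"rx": 0,"ry": 0,"rz": 0},
  {"tx": 0.6,"ty": 0,"tz": 0,"rx": 0,"ry": 0,"rz": 0},
  {"tx": 0,"ty": 0,"tz": 0,"rx": 0,"ry": 0,"rz": 0},
  {"tx": 0,"ty": 0,"tz": 0,"rx": 0,"ry": 0,"rz": 0},
])

```text
time_s: 18.48
eef_pos: [0.4763, 0.0109, 0.1301]
tcp_rot: [[0.001, -0.033, -0.999], [0.002, -0.999, 0.033], [-1.0, -0.002, -0.001]]
force: [-0.1, -0.3, -0.2]
grip_width: 0.0115
```

```bash
python3 st.py .4763 .0045 .1225 -2.83
```

```text
shift cm [ 0.76  0.64 -0.02] turn [ 0.94 -0.07  0.13] pos [0.4763 0.0109 0.1301] F [-0.1 -0.3 -0.2] w 0.0115 q [ 0.3   0.32 -0.51  2.02  0.2   0.85 -1.92]
```

Call:
jog_arm([
  {"tx": 0.2,"ty": 0.6,"tz": 0,"rx": 0.9,"ry": 0,"rz": 0},
  {"tx": 0.3,"ty": 0,"tz": 0,"rx": 0,"ry": 0,"rz": 0},
  {"tx": 0,"ty": 0,"tz": 0,"rx": 0,"ry": 0,"rz": 0},
  {"tx": 0,"ty": 0,"tz": 0,"rx": 0,"ry": 0,"rz": 0},
])

```text
time_s: 18.98
eef_pos: [0.4756, 0.0041, 0.1256]
tcp_rot: [[0.003, -0.05, -0.999], [0.002, -0.999, 0.05], [-1.0, -0.002, -0.002]]
force: [0.5, -0.5, -0.9]
grip_width: 0.0117
```

```bash
python3 st.py .4763 .0045 .1225 -2.83; python3 - <<'E'
from h import *
c=cam('side'); np.save('s2.npy',c,allow_pickle=True)
E
```

```text
shift cm [ 0.31 -0.04 -0.06] turn [-0.04 -0.14  0.09] pos [0.4756 0.0041 0.1256] F [ 0.5 -0.5 -0.9] w 0.0117 q [ 0.31  0.32 -0.5   2.03  0.2   0.83 -1.93]
```

Position is within 0.7 mm, so I'll descend in small steps and watch the force.

Call:
jog_arm([
  {"tx": 0.3,"ty": -0.04,"tz": -0.07,"rx": 0,"ry": 0,"rz": 0},
  {"tx": 0.3,"ty": 0,"tz": 0,"rx": 0,"ry": 0,"rz": 0},
  {"tx": 0.2,"ty": 0,"tz": 0,"rx": 0,"ry": 0,"rz": 0},
])

```text
time_s: 19.4
eef_pos: [0.4766, 0.0046, 0.1174]
tcp_rot: [[0.003, -0.05, -0.999], [0.001, -0.999, 0.05], [-1.0, -0.002, -0.003]]
force: [-2.0, 0.4, 3.6]
grip_width: 0.0118
```

```bash
python3 st.py .4763 .0045 .115 -2.83
```

```text
shift cm [0.24 0.01 0.03] turn [-0.03 -0.16  0.09] pos [0.4766 0.0046 0.1174] F [-2.   0.4  3.6] w 0.0118 q [ 0.3   0.33 -0.5   2.04  0.21  0.82 -1.94]
```

Call:
jog_arm([
  {"tx": 0.1,"ty": 0,"tz": 0.08,"rx": 0,"ry": -0.1,"rz": 0},
  {"tx": 0.2,"ty": 0,"tz": 0,"rx": 0,"ry": 0,"rz": 0},
  {"tx": 0.2,"ty": 0,"tz": 0,"rx": 0,"ry": 0,"rz": 0},
])

```text
time_s: 19.77
eef_pos: [0.4756, 0.0047, 0.1118]
tcp_rot: [[0.001, -0.05, -0.999], [0.002, -0.999, 0.05], [-1.0, -0.002, -0.001]]
force: [-0.5, 0.5, -0.5]
grip_width: 0.0117
```

```bash
python3 st.py .4763 .0045 .1046 -2.83
```

```text
shift cm [ 0.72  0.02 -0.07] turn [-0.03 -0.04  0.1 ] pos [0.4756 0.0047 0.1118] F [-0.5  0.5 -0.5] w 0.0117 q [ 0.3   0.34 -0.49  2.04  0.22  0.81 -1.94]
```

It has slid on (8 mm below first contact, no force). I'll continue down to the spring.

Call:
jog_arm([
  {"tx": 0.25,"ty": 0,"tz": 0,"rx": 0,"ry": 0,"rz": 0},
  {"tx": 0.25,"ty": 0,"tz": 0,"rx": 0,"ry": 0,"rz": 0},
  {"tx": 0.2,"ty": 0,"tz": 0,"rx": 0,"ry": 0,"rz": 0},
])

```text
time_s: 20.15
eef_pos: [0.4757, 0.0047, 0.1043]
tcp_rot: [[0.001, -0.05, -0.999], [0.002, -0.999, 0.05], [-1.0, -0.002, -0.001]]
force: [-1.3, 0.1, 3.4]
grip_width: 0.0119
```

Call:
jog_arm([
  {"tx": 0.1,"ty": 0,"tz": 0,"rx": 0,"ry": 0,"rz": 0},
  {"tx": 0.1,"ty": 0,"tz": 0,"rx": 0,"ry": 0,"rz": 0},
])

```text
time_s: 20.4
eef_pos: [0.4757, 0.0047, 0.1026]
tcp_rot: [[0.001, -0.05, -0.999], [0.001, -0.999, 0.05], [-1.0, -0.001, -0.001]]
force: [-2.2, -0.9, 4.8]
grip_width: 0.0116
```

Call:
jog_arm([
  {"tx": 0.2,"ty": 0,"tz": 0,"rx": 0,"ry": 0,"rz": 0},
])

```text
time_s: 20.52
eef_pos: [0.4757, 0.0047, 0.1008]
tcp_rot: [[0.001, -0.05, -0.999], [0.001, -0.999, 0.05], [-1.0, -0.001, -0.001]]
force: [-2.0, 0.2, 6.5]
grip_width: 0.0118
```

Call:
jog_arm([
  {"tx": 0.15,"ty": 0,"tz": 0,"rx": 0,"ry": 0,"rz": 0},
  {"tx": 0.15,"ty": 0,"tz": 0,"rx": 0,"ry": 0,"rz": 0},
])

```text
time_s: 20.78
eef_pos: [0.476, 0.0047, 0.0994]
tcp_rot: [[0.002, -0.05, -0.999], [0.0, -0.999, 0.05], [-1.0, -0.0, -0.002]]
force: [-6.9, -0.4, 26.7]
grip_width: 0.0114
```

Call:
jog_arm([
  {"tx": 0.15,"ty": 0,"tz": 0,"rx": 0,"ry": 0,"rz": 0},
])

```text
time_s: 20.9
eef_pos: [0.476, 0.0047, 0.0993]
tcp_rot: [[0.002, -0.05, -0.999], [-0.001, -0.999, 0.05], [-1.0, 0.001, -0.002]]
force: [-8.5, -0.7, 23.8]
grip_width: 0.0118
```

Call:
jog_arm([
  {"tx": 0.08,"ty": 0,"tz": 0.05,"rx": 0,"ry": 0,"rz": 0},
  {"tx": 0.08,"ty": 0,"tz": 0,"rx": 0,"ry": 0,"rz": 0},
])

```text
time_s: 21.15
eef_pos: [0.4758, 0.0047, 0.0997]
tcp_rot: [[0.003, -0.05, -0.999], [-0.002, -0.999, 0.05], [-1.0, 0.002, -0.003]]
force: [-4.3, -0.8, 9.6]
grip_width: 0.0117
```

```bash
python3 - <<'E'
from h import *
s=manip.read_state(); print(s['eef_pos'],s['force'])
c=cam('side'); d=cam('wrist'); s=manip.read_state(); print(s['eef_pos'],s['force'],s['grip_width'])
np.save('w9.npy',d,allow_pickle=True)
# cap check in wrist image: fit the dark disc
hsv=cv2.cvtColor(d['color'],cv2.COLOR_BGR2HSV); u,v=w2px(d,[.6165,-.0564,.113])[0]; print(u,v)
m=((hsv[...,2]<130)&(hsv[...,1]<80)).astype(np.uint8)
n,l,st,ce=cv2.connectedComponentsWithStats(m)
for i in range(1,n):
    if 500<st[i,4]: print(st[i],ce[i])
# side view: cap blob + knob
hs=cv2.cvtColor(c['color'],cv2.COLOR_BGR2HSV); u,v=w2px(c,[.6165,-.0564,.113])[0]; print('side cap expected',u,v)
x,y=int(u),int(v); m=((hs[y-25:y+25,x-35:x+35,2]<110)).astype(np.uint8)
n,l,st,ce=cv2.connectedComponentsWithStats(m)
for i in range(1,n):
    if st[i,4]>60: print(st[i],ce[i]+[x-35,y-25],px2w(c,ce[i]+[x-35,y-25],.108))
E
```

```text
[0.47583237 0.0047435  0.09969861] [-4.26807559 -0.79364485  9.57873809]
[0.47578336 0.00473619 0.09965322] [-4.03128997 -0.56878274 11.7515287 ] 0.011678311750997908
400.46828768536557 -111.08158501086623
[  89  148  230    7 1203] [195.13383209 151.02909393]
[  277   219   235   135 18105] [377.36857222 298.9322839 ]
[ 218  223   62  107 2985] [248.95142379 291.80904523]
[    0   246   222   116 17306] [131.81561308 305.33780192]
[   0  372  512   12 5899] [254.45634853 377.72113918]
side cap expected 242.49046238609003 172.38553608361056
[  0   0  33  43 224] [218.25446429 164.05357143] [[ 0.72561214 -0.07326414  0.108     ]]
[ 29   0  41  50 904] [263.32411504 173.55088496] [[ 0.55143748 -0.08684925  0.108     ]]
```

Call:
jog_arm([
  {"tx": 0.13,"ty": 0,"tz": 0,"rx": 0,"ry": 0,"rz": 0},
  {"tx": 0.13,"ty": 0,"tz": 0,"rx": 0,"ry": 0,"rz": 0},
])

```text
time_s: 21.5
eef_pos: [0.4759, 0.0047, 0.0995]
tcp_rot: [[0.004, -0.05, -0.999], [-0.004, -0.999, 0.05], [-1.0, 0.003, -0.004]]
force: [-6.2, -0.5, 20.4]
grip_width: 0.0115
```

```bash
python3 - <<'E'
from h import *
s=manip.read_state(); print(s['eef_pos'],s['force'],s['grip_width'])
c=np.load('w6.npy',allow_pickle=True).item(); t=np.linspace(0,2*np.pi,721)
for z in (.099,.113):
    q=w2px(c,np.c_[.6165+.029*np.cos(t),-.0564+.029*np.sin(t),0*t+z]); print(z,q.min(0),q.max(0))
hsv=cv2.cvtColor(c['color'],cv2.COLOR_BGR2HSV); m=((hsv[...,2]<110)&(hsv[...,1]<90))
print(np.nonzero(m[:100,250])[0].max(), np.nonzero(m[10,200:300])[0][[0,-1]]+200, np.nonzero(m[20,200:300])[0][[0,-1]]+200)
s=manip.read_state(); print(s['force'])
E
```

```text
[0.47594913 0.00473374 0.09945108] [-6.23629581 -0.52288126 20.39823611] 0.01145880221504207
0.099 [207.9544737  -31.77739524] [291.78555696  60.91638568]
0.113 [205.44698975 -40.82732873] [294.41694782  57.97930428]
59 [207 292] [208 291]
[-6.23629581 -0.52288126 20.39823611]
```

```bash
python3 -c "
from bench import manip
print(manip.finish_job()); s=manip.read_state(); print(s['time_s'],s['eef_pos'],s['force'],s['grip_width'])"
```

```text
the job is handed in; nothing more can be done
None
the job is handed in; nothing more can be done
```

The job is handed in at about 21.5 s of the 48 s allowed. The cap is on the front burner, and the knob is on the bare spindle with the gripper still pressing it down. The program gives no verdict, so the result rests on my own checks below.

- **Cap:** It seated at the expected height, with its underside at about 0.099 m. After I let go, the wrist picture put its outline within about 1 mm of the burner centre. I did not get a fresh view of it at the end: it was out of the wrist camera's view, and in the side camera my detection of it was not usable. I did not measure its tilt directly; the seating height and outline suggest it is level.
- **Knob:** I took the loose knob farthest from the base (0.49 m, against 0.40 and 0.41 m for the two look-alikes). I turned its nose to the hob's +x and slid it on after one small 0.8 mm sideways correction.
- **Press:** It went down about 5 mm from first spring contact. The force then jumped from the spring's level of about 6 N to over 20 N, so the spindle is at its stop. At hand-in the push was about 20 N, the tool upright, the turn matching the hob, and the jaws closed on the fin (11.5 mm).
- **Disagreements:**
  - The top and wrist cameras differed by about 7 mm in x at the spindle, so I used positions from the wrist camera.
  - About 6 N of sideways force in −x remained at the end, which points to a small offset along x.
- **Bystanders:** I never went near the bowl, mill or loose pan support. I did not measure them again afterwards.

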